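# Lock a puppet-head armature onto the modelling stand

### The arm

A 7-joint arm with a two-finger parallel gripper is mounted at the origin on the work surface. World frame = base frame: x ahead of the robot, y to its left, z up, the work surface at z = 0. Lengths are in m, angles in rad, forces in N, time in s.
With the tool pointing down it reaches from about 0.425 to 0.925 m from the base axis. Payload 6.8 kg.
Tool frame: the origin (TCP) lies where the fingers leave the gripper's body, on its centre line; the fingertips stand 73 mm ahead of it and the grasp point (between the pads) lies 54 mm ahead of it; z points along the fingers, y is the line along which they close (so a half turn about z gives the same grasp; the last joint's range is limited). The gripper opens to 85 mm and grips with 20 to 120 N. Pads are 22 mm wide; open, the fingers measure 114 mm over their backs; the gripper's body (76 mm by 85 mm) begins 54 mm behind the grasp point. The pads swing forward as they close: fully open they stand 13 mm farther back than shut.
Start: joints at [-1.448, 0.477, 0.022, 1.555, -0.011, 1.109, -0.083], TCP at [0.154, 0.657, 0.304] pointing down, gripper open.
Joint ranges: [-2.96, 2.96], [-0.34, 2.1], [-1.41, 1.46], [0.24, 2.44], [-1.37, 4.51], [0.17, 1.92], [-2.96, 2.96]. Speed limits (rad/s): [2.39, 2.39, 3.14, 3.14, 3.14, 3.14, 3.14].

### API

Orientations are given as a rotation vector (axis times angle).
In Python, from bench import r, eyes, readout, hand_in gives the robot as it stands (r), with the cameras (eyes), the job as plain functions and the readings (readout).
- The arm moves only by the tool jog_arm, called as a command line: name --argument value ..., lists and objects as JSON in quotes. Schema: {"type":"object","properties":{"steps":{"type":"array","items":{"type":"object","properties":{"pos":{"type":"array","items":{"type":"number"},"minItems":3,"maxItems":3},"r":{"type":"array","items":{"type":"number"},"minItems":3,"maxItems":3}},"additionalProperties":false},"minItems":1,"maxItems":5},"aperture":{"type":"number"},"grip_force":{"type":"number"},"only":{"type":"string"},"quiet":{"type":"boolean"},"lines":{"type":"string"}},"required":["steps"],"additionalProperties":false}. steps is a list of rows, 1 to 5 of them, each an object with the fields pos (a list: dx, dy, dz in shares of 0.5 m (1.0 is 0.5 m)), r (a list: a rotation vector rx, ry, rz in fractions of the full range, 1 being 2 rad); a field left out counts as zero; each row is the pose to reach, as a shift and turn from the pose commanded when the call began, along the tool's axes at that moment; what a row does not reach only later rows make up. A row lasts 1/10 s, in which the tool goes at most 0.05 m and 0.15 rad, less where a joint would pass 70% of its speed; a pose out of reach is approached as far as the arm can. aperture is the finger opening in m, set as the call begins (left out keeps the last). The fingers move at their own pace and stop on an object; grip_force is the grip in N (left out, the last holds). Time passes only in rows, so rows that do not move let the fingers close. The tool returns the time, the measured TCP pose, the force, the opening and the grip force at its end. only (a regular expression) keeps the lines of the reply that match it, lines (a string "A,B") keeps lines A to B, and quiet returns only ok. A shift or turn number past 1, either way, is cut back to 1. Input that does not fit is refused with a message, and nothing moves.
- readout.get_obs(): the state, without advancing time (a new reading comes with each control period).
- eyes.grab_frame(name): name is "side" or "top" or "wrist"; returns (picture, depth): 384x512x3 uint8, blue, green, red; 384x512 float32, m along the optical axis (not along the pixel's ray), 0 where there is no reading.
- eyes.camera_info(name): a dict with "camera_matrix" (3x3 intrinsics, pixels), "k1" (the pictures are not rectified: a ray, as slopes to the right and down, at radius r is drawn at 1 + k1 r^2 times it, then the intrinsics apply), "R" (3x3) and "t" (3): a world point X has camera coordinates R X + t. Camera axes: x right, y down, z forward; pixel columns grow to the right and rows downward; lengths in m; the calibration is good to about 2 mm. A picture is of the moment at which its call begins: read the wrist's pose just before it. camera_info takes no time and is no camera call; for the wrist camera it gives the pose at the moment of the call.
- hand_in(): hands the job in; it is judged then, once.
The state is a dict: "clock": time; "joints": joint angles; "qvel": joint speeds; "tau": joint torques, N m; "tcp_pos": TCP position; "orientation": TCP orientation; "contact_force": force on the tool from outside, world axes, zero at the start; "moment": the same for the moment, N m; "grip_width": finger opening in m; "gripper_force": force on a finger pad.
Only numpy, scipy, OpenCV 4.12 (cv2) and the standard library are available. Lean on these libraries where they do the work, as an engineer would, in place of code of your own. Each camera call takes 0.05 s, during which the arm holds its last target. There are 200 camera calls.

### The job

Mount the armature whose plate has the wide oblong eye on the round modelling stand: tilt the plate so that the eye passes the wide head of the stand's stud, then lay it down level on the stand's disc with the stud standing in the eye, so that the head keeps it from lifting straight off, and let go. Leave the other two armatures, with the thin slit and the small round hole, standing where they are.

Things in the scene. Friction and masses are not known exactly. Their poses are not given: they have to be found in the camera images.
- armature: Plywood plate 6 thick (mm), x -42 to 88, y -62 to 62, with oblong eye 56 (x) by 96 (y), corners cut; nose bar 14 wide at -x (faces the robot at first). Origin: eye centre, underside; z up. Upright post to pinch across y: at x 56, 26 (x) by 22 (y), top 86 above underside. 0.11 kg. Fits with the nose dipped 25 to 35 deg: nose bar down past the head's edge, under it near the stem; then level.
- stand: Fixed round modelling stand of dark steel, does not turn: disc 200 mm across, flat top 45 mm above the table, steel stud upright in its middle. Stem 10 mm diameter, 22 mm long from disc to flat underside of head (67 mm above table); round head 64 mm across, top 75 mm above table. Origin: on the stud's axis at table height; z up. Takes the plate from any side.
- slit_armature: Another armature, to be left alone: the same plate and post, but with a thin slit of 18 mm (x) by 96 mm (y) that the head cannot pass. Origin: centre of the slit, underside; axes as for the armature.
- hole_armature: Another armature, to be left alone: the same plate and post, but with a small round hole of 30 mm diameter. Origin: centre of the hole, underside; axes as for the armature.

How it is judged:
By the outcome, as a careful person would: the job done as asked, in the order asked, and still so for the second after the job is handed in, with the robot touching nothing.
It also fails if it takes over 40 s, if anything falls off the work surface, if the arm or the gripper's body presses on something with over 40 N, if the wrist force passes 120 N, or if a joint passes its speed limit or range.

## Working session

There is one attempt and no reset: what is moved stays moved. The work goes in short steps, Python scripts to look and compute and a tool call to move; the robot and the scene stay as the last step left them, time stands still between calls to the robot, and variables do not carry over. Pictures are saved under pics/ and viewed, at most 10 in all, crops included, and the job is handed in when it is done.

```bash
ls; mkdir -p pics
```

Run:
```python
from bench import r, eyes, readout, hand_in
import cv2,numpy as np
o=readout.get_obs();print(o['clock'],o['tcp_pos'],o['orientation'],o['grip_width'])
for n in('top','side'):
    p,d=eyes.grab_frame(n);cv2.imwrite(f'pics/{n}0.png',p);np.save(f'pics/{n}0.npy',d)
    c=eyes.camera_info(n);print(n,c['R'],c['t'],c['camera_matrix'],c['k1'])
```

```text
bench.py
pics
0.0 [0.15429321 0.65666877 0.30291631] [-3.61604206e-01 -3.12063250e+00  2.85686878e-03] 0.08526115030345974
top [[ 0.00815159 -0.99988192 -0.01302656]
 [-0.99410937 -0.00669522 -0.1081746 ]
 [ 0.10807461  0.01383162 -0.99404656]] [0.01089337 0.49781269 1.0798349 ] [[461.42773316   0.         265.60367085]
 [  0.         461.42773316 188.67824409]
 [  0.           0.           1.        ]] -0.15747693899438
side [[ 0.69267206 -0.72125206  0.00093847]
 [-0.37336526 -0.35968312 -0.85511779]
 [ 0.61709302  0.59196581 -0.51843291]] [-0.34011494  0.21617512  0.88930766] [[422.20424098   0.         250.91752986]
 [  0.         422.20424098 188.94150807]
 [  0.           0.           1.        ]] -0.012148159975750934
```

View pics/top0.png

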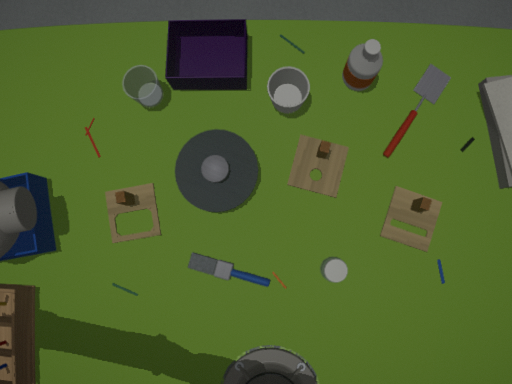

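View pics/side0.png

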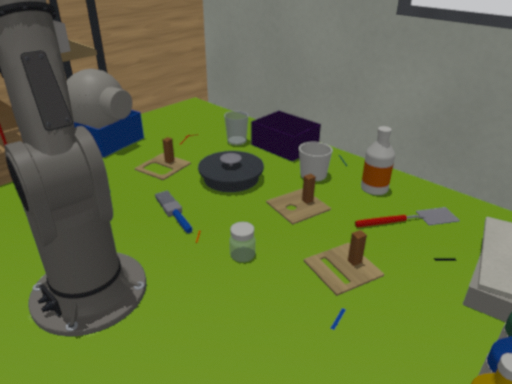

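The top view shows the wide-eye armature at about (133,212), its post near (124,197). The stand is at (217,170), with the head at about (215,168). The slit armature is at (412,218) and the hole armature at (319,166). In the side view the target is at (163,165) and the stand at (231,168).

Create h.py:
```python
import numpy as np,cv2
from bench import r, eyes, readout, hand_in
from scipy.spatial.transform import Rotation as Ro
def cloud(c,d):
    h,w=d.shape;u,v=np.meshgrid(np.arange(w),np.arange(h))
    k=np.array([c['k1'],0,0,0.]);p=np.stack([u,v],-1).reshape(-1,1,2).astype(float)
    n=cv2.undistortPoints(p,np.array(c['camera_matrix']),k).reshape(h,w,2)
    X=np.dstack([n[...,0]*d,n[...,1]*d,d])
    W=(X-np.array(c['t']))@np.array(c['R'])
    W[d<=0]=np.nan
    return W
def proj(c,P):
    return cv2.projectPoints(np.array(P,float),cv2.Rodrigues(np.array(c['R']))[0],np.array(c['t']),np.array(c['camera_matrix']),np.array([c['k1'],0,0,0.]))[0].reshape(-1,2)
```

Run:
```python
from h import *
np.set_printoptions(precision=4,suppress=True)
for n in('top','side'):
    c=eyes.camera_info(n);p=cv2.imread(f'pics/{n}0.png');d=np.load(f'pics/{n}0.npy');W=cloud(c,d)
    hsv=cv2.cvtColor(p,cv2.COLOR_BGR2HSV)
    x0,y0,x1,y1=(95,175,170,250) if n=='top' else (130,130,195,182)
    m=np.zeros(d.shape,bool);m[y0:y1,x0:x1]=1
    z=W[...,2];wood=m&(hsv[...,0]<27)&(hsv[...,1]>40)
    g=m&(hsv[...,0]>35);print(n,'table z',np.nanmedian(z[g]))
    pl=wood&(z<.02);P=W[pl];print('plate n,z',len(P),np.median(P[:,2]))
    print('rect',cv2.minAreaRect(P[:,:2].astype(np.float32)))
    T=W[wood&(z>.07)];print('post',len(T),T.mean(0) if len(T) else 0, T.max(0) if len(T) else 0, T.min(0) if len(T) else 0)
    if len(T)>3: print(cv2.minAreaRect(T[:,:2].astype(np.float32)))
    x0,y0,x1,y1=(170,125,265,218) if n=='top' else (190,140,270,195)
    m=np.zeros(d.shape,bool);m[y0:y1,x0:x1]=1
    for lo,hi in((.038,.055),(.068,.085)):
        Q=W[m&(z>lo)&(z<hi)]
        print('stand',len(Q),np.median(Q[:,2]),cv2.minEnclosingCircle(Q[:,:2].astype(np.float32)),Q[:,:2].mean(0))
```

```text
top table z -0.0003904338880401444
plate n,z 1426 0.0055920605157646856
rect ((0.438582181930542, 0.3449796438217163), (0.12928572297096252, 0.12391269207000732), 10.77067756652832)
post 124 [0.4703 0.3493 0.0838] [0.4851 0.3635 0.0901] [0.4562 0.3389 0.0702]
((0.4704658091068268, 0.3505943715572357), (0.02661794051527977, 0.021511489525437355), 11.603806495666504)
stand 4795 0.044569003491001 ((0.5413309335708618, 0.13381913304328918), 0.10059791803359985) [0.5394 0.1322]
stand 546 0.07246402746151324 ((0.5409764051437378, 0.13405033946037292), 0.03191182389855385) [0.5404 0.1336]
side table z 0.002650159375123863
plate n,z 482 0.008163182046820342
rect ((0.5221717357635498, 0.36809879541397095), (0.3208809494972229, 0.13255612552165985), 17.9654541015625)
post 56 [0.4668 0.3457 0.0813] [0.4838 0.3584 0.0906] [0.456  0.3384 0.0709]
((0.47001317143440247, 0.34907999634742737), (0.027180353179574013, 0.018852882087230682), 7.3963494300842285)
stand 1609 0.047225739943899864 ((0.6000951528549194, 0.1462201178073883), 0.16243402659893036) [0.5293 0.1217]
stand 173 0.0748757806705039 ((0.5375033020973206, 0.13408003747463226), 0.033381178975105286) [0.5352 0.1292]
```

Add to h.py:
```python
def delta(pos,R):
    o=readout.get_obs();R0=Ro.from_rotvec(o['orientation'])
    print('clock',round(o['clock'],2),'d',np.round(R0.inv().apply(np.array(pos)-o['tcp_pos']),4),'rot',np.round((R0.inv()*R).as_rotvec(),4))
def tool(yaw,tilt,flip):  # armature yaw deg, nose dip deg
    A=Ro.from_euler('ZY',[yaw,-tilt],degrees=True)
    return A, A*Ro.from_matrix([[1,0,0],[0,-1,0],[0,0,-1]] if not flip else [[-1,0,0],[0,1,0],[0,0,-1]])
```

Run:
```python
from h import *
print(Ro.from_rotvec(readout.get_obs()['orientation']).as_matrix().round(3))
for f in(0,1): delta([.4705,.3506,.20],tool(10.8,0,f)[1])
```

```text
[[-0.973  0.229 -0.   ]
 [ 0.229  0.973 -0.002]
 [-0.    -0.002 -1.   ]]
clock 0.1 d [-0.3778 -0.2255  0.1035] rot [-3.0000e-04  2.2000e-03  2.7223e+00]
clock 0.1 d [-0.3778 -0.2255  0.1035] rot [-1.600e-03 -2.000e-04 -4.193e-01]
```

Units first: shifts go in shares of 0.5 m and turns go in shares of 2 rad. So -0.2 m / 0.5 = -0.4, -0.16 m / 0.5 = -0.32, -0.4 rad / 2 = -0.2.

jog_arm --steps '[{"pos": [-0.08, -0.048, 0], "r": [0, 0, -0.04]}, {"pos": [-0.16, -0.096, 0], "r": [0, 0, -0.08]}, {"pos": [-0.24, -0.144, 0], "r": [0, 0, -0.12]}, {"pos": [-0.32, -0.192, 0], "r": [0, 0, -0.16]}, {"pos": [-0.4, -0.24, 0], "r": [0, 0, -0.2]}]' --aperture 0.085

```text
clock: 0.6
tcp_pos: [0.3227, 0.4928, 0.3036]
orientation: [0.271, -3.13, 0.001]
contact_force: [1.4, 0.4, 0.0]
grip_width: 0.0852
gripper_force: 0.0
```

jog_arm --steps '[{}, {}]'

```text
clock: 0.8
tcp_pos: [0.3229, 0.4933, 0.3037]
orientation: [0.259, -3.131, 0.001]
contact_force: [-1.7, 1.0, 0.1]
grip_width: 0.0849
gripper_force: 0.0
```

```bash
python3 -c "
from h import *
delta([.4705,.3506,.20],tool(10.8,0,1)[1])"
```

```text
clock 0.8 d [-0.1222 -0.165   0.1038] rot [-0.0004 -0.0002 -0.0231]
```

In the tool's units: -0.165 m / 0.5 = -0.33, -0.133 m / 0.5 = -0.266, -0.023 rad / 2 = -0.0115.

jog_arm --steps '[{"pos": [-0.05, -0.066, 0.02], "r": [0, 0, -0.0115]}, {"pos": [-0.1, -0.132, 0.04], "r": [0, 0, -0.0115]}, {"pos": [-0.15, -0.2, 0.06], "r": [0, 0, -0.0115]}, {"pos": [-0.2, -0.266, 0.08], "r": [0, 0, -0.0115]}, {"pos": [-0.244, -0.33, 0.108], "r": [0, 0, -0.0115]}]'

```text
clock: 1.3
tcp_pos: [0.4701, 0.3532, 0.2498]
orientation: [-0.305, 3.126, 0.002]
contact_force: [-0.2, 0.9, -0.9]
grip_width: 0.0849
gripper_force: 0.0
```

jog_arm --steps '[{}, {}]'

```text
clock: 1.5
tcp_pos: [0.4692, 0.353, 0.2492]
orientation: [0.301, -3.126, 0.0]
contact_force: [-0.1, 0.5, 0.2]
grip_width: 0.0852
gripper_force: 0.0
```

Run:
```python
from h import *
delta([.4705,.3506,.20],tool(10.8,0,1)[1])
c=eyes.camera_info('wrist');p,d=eyes.grab_frame('wrist');W=cloud(c,d)
cv2.imwrite('pics/w1.png',p)
hsv=cv2.cvtColor(p,cv2.COLOR_BGR2HSV);wood=(hsv[...,0]<27)&(hsv[...,1]>40)
near=np.hypot(W[...,0]-.44,W[...,1]-.345)<.1
T=W[wood&near&(W[...,2]>.078)&(W[...,2]<.1)];print(len(T),np.median(T[:,2]) if len(T) else 0, cv2.minAreaRect(T[:,:2].astype(np.float32)) if len(T)>3 else 0)
P=W[wood&near&(W[...,2]<.015)];print(len(P),np.median(P[:,2]),cv2.minAreaRect(P[:,:2].astype(np.float32)))
```

```text
clock 1.5 d [-0.0009 -0.0026  0.0492] rot [-0.0001 -0.0014  0.0032]
1071 0.0853609262279054 ((0.470989465713501, 0.3497486710548401), (0.025766052305698395, 0.021721452474594116), 9.416529655456543)
11421 0.00544721401869681 ((0.43889713287353516, 0.34335488080978394), (0.1293264776468277, 0.12400786578655243), 10.892160415649414)
```

View pics/w1.png

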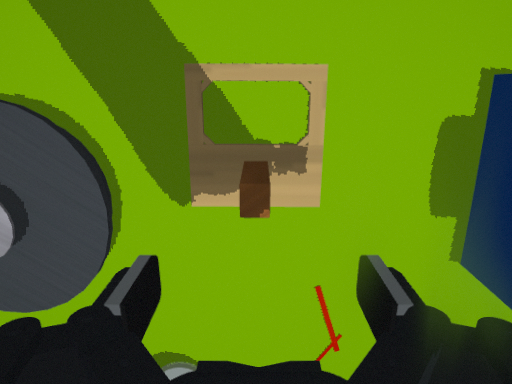

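The wrist view shows the wide eye at (256,112) and the post top at about (255,175). The measured post, (0.471, 0.350) with its top at 0.085, agrees with the other views. Next I descend and grip.

In the tool's units: 0.133 m / 0.5 = 0.266, -0.003 m / 0.5 = -0.006.

jog_arm --steps '[{"pos": [-0.002, -0.006, 0.06]}, {"pos": [-0.002, -0.006, 0.12]}, {"pos": [-0.002, -0.006, 0.18]}, {"pos": [-0.002, -0.006, 0.23]}, {"pos": [-0.002, -0.006, 0.266]}]'

```text
clock: 2.05
tcp_pos: [0.469, 0.3521, 0.1155]
orientation: [0.308, -3.125, -0.001]
contact_force: [0.4, 0.0, 0.9]
grip_width: 0.0853
gripper_force: 0.0
```

jog_arm --steps '[{}, {}, {}, {}, {}]' --aperture 0 --grip_force 60

```text
clock: 2.55
tcp_pos: [0.4718, 0.3505, 0.1183]
orientation: [-0.301, 3.125, 0.003]
contact_force: [-0.5, 1.5, 3.7]
grip_width: 0.0214
gripper_force: 59.2
```

jog_arm --steps '[{}, {}, {}]'

```text
clock: 2.85
tcp_pos: [0.4718, 0.3505, 0.1182]
orientation: [-0.301, 3.125, 0.003]
contact_force: [-1.3, 0.4, 6.6]
grip_width: 0.0217
gripper_force: 59.5
```

In the tool's units: -0.16 m / 0.5 = -0.32, -0.13 m / 0.5 = -0.26.

jog_arm --steps '[{"pos": [0, 0, -0.04]}, {"pos": [0, 0, -0.1]}, {"pos": [0, 0, -0.18]}, {"pos": [0, 0, -0.26]}, {"pos": [0, 0, -0.32]}]'

```text
clock: 3.35
tcp_pos: [0.4716, 0.3497, 0.2797]
orientation: [-0.301, 3.125, 0.002]
contact_force: [-0.0, 0.4, -1.0]
grip_width: 0.0216
gripper_force: 58.8
```

jog_arm --steps '[{"r": [0, -0.05, 0]}, {"r": [0, -0.1, 0]}, {"r": [0, -0.15, 0]}, {"r": [0, -0.2, 0]}, {"r": [0, -0.26, 0]}]'

```text
clock: 3.85
tcp_pos: [0.4715, 0.3491, 0.2775]
orientation: [-0.25, 2.615, 0.068]
contact_force: [2.3, -1.2, -1.2]
grip_width: 0.0214
gripper_force: 58.8
```

jog_arm --steps '[{}, {}]'

```text
clock: 4.05
tcp_pos: [0.4708, 0.3496, 0.2768]
orientation: [-0.254, 2.621, 0.063]
contact_force: [-0.1, 0.2, -1.3]
grip_width: 0.0212
gripper_force: 58.9
```

Run:
```python
from h import *
o=readout.get_obs();c=eyes.camera_info('wrist');p,d=eyes.grab_frame('wrist');W=cloud(c,d);cv2.imwrite('pics/w2.png',p)
R=Ro.from_rotvec(o['orientation'])
print('tool z',R.as_matrix()[:,2],'tcp',o['tcp_pos'])
hsv=cv2.cvtColor(p,cv2.COLOR_BGR2HSV);wood=(hsv[...,0]<27)&(hsv[...,1]>40)
L=(W-o['tcp_pos'])@R.as_matrix()  # tool frame
P=L[wood&(L[...,2]>.09)&(L[...,2]<.14)]
print(len(P),np.median(P,0));u,s,v=np.linalg.svd(P-P.mean(0),full_matrices=False);print('normal in tool',v[2],P.mean(0))
print(cv2.minAreaRect(P[:,:2].astype(np.float32)))
p,d=eyes.grab_frame('side');cv2.imwrite('pics/s2.png',p)
p,d=eyes.grab_frame('top');cv2.imwrite('pics/t2.png',p)
```

```text
tool z [ 0.47928521  0.09173558 -0.8728518 ] tcp [0.47082708 0.34960891 0.27684903]
30458 [ 0.02684671 -0.00126825  0.11267512]
normal in tool [-0.00220825 -0.00133511  0.99999667] [ 0.0381815  -0.00075206  0.11250523]
((0.03394694626331329, -0.0007050484418869019), (0.1299552619457245, 0.12486492097377777), 0.05529263615608215)
```

View pics/s2.png

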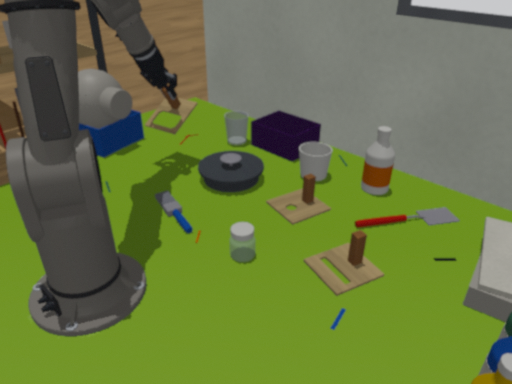

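The side view shows the plate hanging tilted from the gripper at about (175,113). The other two armatures have not moved, and the stand head is at (231,160). The in-hand plate pose is measured, so I can work out the waypoints.

Add to h.py:
```python
S=np.array([.541,.134,0]);YAW=10.8;TA=np.array([.057,.0007,.1185])
def way(xn,zn,th):
    A,T=tool(YAW,th,1)
    N=S+Ro.from_euler('z',YAW,degrees=True).apply([xn,0,zn])
    return N+A.apply(TA-np.array([-.028,0,.006])),T
def now():
    o=readout.get_obs();R=Ro.from_rotvec(o['orientation']);A=R*Ro.from_matrix([[-1,0,0],[0,1,0],[0,0,-1]])
    for n,q in(('nose',[-.028,0,.006]),('tip',[-.042,0,0]),('back',[.028,0,0])):
        w=o['tcp_pos']+A.apply(np.array(q)-TA);print(n,np.round(Ro.from_euler('z',-YAW,degrees=True).apply(w-S),4))
    print('yaw,tilt',A.as_euler('ZYX',degrees=True).round(2),'F',np.round(o['contact_force'],1))
```

Run:
```python
from h import *
now()
for a in((-.044,.112,30),(-.044,.062,30)):
    q=way(*a);print(q[0].round(4));delta(*q)
```

```text
nose [-0.0459  0.2235  0.1377]
tip [-0.0552  0.2235  0.1256]
back [0.0059 0.2236 0.1599]
yaw,tilt [ 10.88 -29.34  -0.04] F [ 0.1  0.4 -0.5]
[0.5147 0.1297 0.2519]
clock 4.2 d [ 0.0125 -0.2236  0.0223] rot [-0.     -0.0116  0.0012]
[0.5147 0.1297 0.2019]
clock 4.2 d [ 0.037  -0.2236  0.0659] rot [-0.     -0.0116  0.0012]
```

In the tool's units: -0.2236 m / 0.5 = -0.4472, -0.18 m / 0.5 = -0.36, -0.012 rad / 2 = -0.006.

jog_arm --steps '[{"pos": [0.004, -0.09, 0]}, {"pos": [0.008, -0.18, 0], "r": [0, -0.006, 0]}, {"pos": [0.012, -0.27, 0], "r": [0, -0.006, 0]}, {"pos": [0.018, -0.36, 0.01], "r": [0, -0.006, 0]}, {"pos": [0.025, -0.4472, 0.02], "r": [0, -0.006, 0]}]'

```text
clock: 4.7
tcp_pos: [0.5093, 0.1263, 0.263]
orientation: [-0.248, 2.605, 0.065]
contact_force: [1.5, 0.2, -0.8]
grip_width: 0.0214
gripper_force: 59.1
```

jog_arm --steps '[{}, {}, {}]'

```text
clock: 5.0
tcp_pos: [0.5088, 0.1295, 0.2628]
orientation: [-0.25, 2.606, 0.066]
contact_force: [-0.4, 0.6, -0.0]
grip_width: 0.0215
gripper_force: 59.2
```

Run:
```python
from h import *
now()
delta(*way(-.044,.062,30))
o=readout.get_obs();c=eyes.camera_info('wrist');p,d=eyes.grab_frame('wrist');cv2.imwrite('pics/w3.png',p);W=cloud(c,d)
near=np.hypot(W[...,0]-.541,W[...,1]-.134)<.045
hsv=cv2.cvtColor(p,cv2.COLOR_BGR2HSV)
Q=W[near&(W[...,2]>.068)&(W[...,2]<.082)&(hsv[...,1]<60)];print(len(Q))
if len(Q)>5:print(np.median(Q[:,2]),cv2.minEnclosingCircle(Q[:,:2].astype(np.float32)))
```

```text
nose [-0.0496  0.0007  0.1228]
tip [-0.0587  0.0007  0.1106]
back [0.0019 0.0009 0.1457]
yaw,tilt [ 10.98 -30.11  -0.04] F [-0.4  0.6 -0. ]
clock 5.0 d [ 0.0255 -0.0009  0.0556] rot [0.0008 0.0019 0.0027]
4768
0.07272564623021933 ((0.5413715243339539, 0.13187693059444427), 0.03238332271575928)
```

View pics/w3.png

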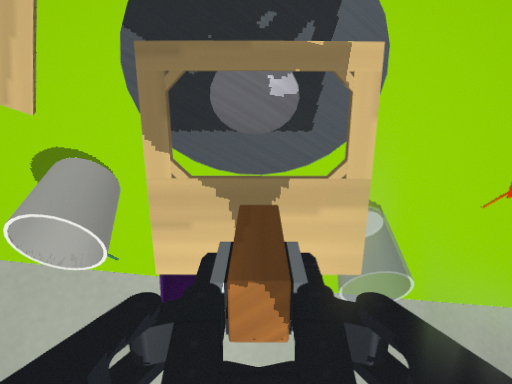

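The head shows at about (254,100) inside the eye at (260,122), and its centre (0.541, 0.132) agrees with the top view. I'll lower the nose past the head's edge.

In the tool's units: 0.0555 m / 0.5 = 0.111, 0.0255 m / 0.5 = 0.051.

jog_arm --steps '[{"pos": [0.012, -0.002, 0.026]}, {"pos": [0.024, -0.002, 0.052]}, {"pos": [0.036, -0.002, 0.078]}, {"pos": [0.044, -0.002, 0.096]}, {"pos": [0.051, -0.002, 0.111]}]'

```text
clock: 5.55
tcp_pos: [0.5139, 0.1312, 0.2029]
orientation: [-0.255, 2.605, 0.067]
contact_force: [0.4, -0.7, -0.7]
grip_width: 0.0214
gripper_force: 59.1
```

jog_arm --steps '[{}, {}, {}]'

```text
clock: 5.85
tcp_pos: [0.514, 0.1292, 0.2035]
orientation: [-0.251, 2.606, 0.064]
contact_force: [-0.3, -0.1, -0.4]
grip_width: 0.0214
gripper_force: 59.1
```

Run:
```python
from h import *
now()
delta(*way(-.012,.061,30))
p,d=eyes.grab_frame('side');cv2.imwrite('pics/s4.png',cv2.resize(p[90:220,150:310],None,fx=4,fy=4))
```

```text
nose [-0.0446 -0.0007  0.0635]
tip [-0.0537 -0.0008  0.0513]
back [ 0.0069 -0.0005  0.0864]
yaw,tilt [ 11.04 -30.07  -0.15] F [-0.3 -0.1 -0.4]
clock 5.85 d [-0.0271  0.0003  0.0186] rot [-0.0005  0.0012  0.0037]
```

View pics/s4.png

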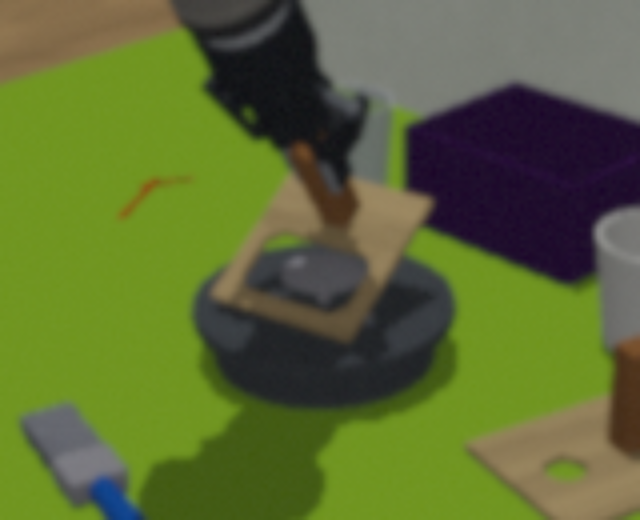

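The crop shows the nose bar below the head's level on the robot side at about (280,315), with the head at (325,270) inside the eye. Next I slide the bar under the head.

In the tool's units: -0.027 m / 0.5 = -0.054, 0.0186 m / 0.5 = 0.0372.

jog_arm --steps '[{"pos": [0.002, 0, 0.005]}, {"pos": [-0.012, 0, 0.013]}, {"pos": [-0.026, 0, 0.021]}, {"pos": [-0.04, 0, 0.029]}, {"pos": [-0.054, 0, 0.0372]}]'

```text
clock: 6.4
tcp_pos: [0.5469, 0.135, 0.2006]
orientation: [-0.25, 2.606, 0.064]
contact_force: [0.4, -1.0, -0.5]
grip_width: 0.0216
gripper_force: 59.1
```

jog_arm --steps '[{}, {}]'

```text
clock: 6.6
tcp_pos: [0.546, 0.1345, 0.2001]
orientation: [-0.25, 2.607, 0.064]
contact_force: [-0.6, 0.8, -0.3]
grip_width: 0.0217
gripper_force: 59.1
```

Run:
```python
from h import *
now()
for a in((-.012,.060,22.5),(-.012,.058,15),(-.012,.055,7.5),(-.012,.053,0)): delta(*way(*a))
```

```text
nose [-0.0123 -0.0015  0.0602]
tip [-0.0214 -0.0016  0.048 ]
back [ 0.0392 -0.0014  0.083 ]
yaw,tilt [ 10.99 -30.01  -0.16] F [-0.6  0.8 -0.3]
clock 6.6 d [-0.0142  0.0011  0.0124] rot [-0.0014  0.1311  0.0028]
clock 6.6 d [-0.0254  0.0011  0.0279] rot [-0.0015  0.262   0.0027]
clock 6.6 d [-0.0343  0.0011  0.0458] rot [-0.0017  0.3929  0.0026]
clock 6.6 d [-0.0416  0.0011  0.064 ] rot [-0.0019  0.5238  0.0025]
```

In the tool's units: 0.064 m / 0.5 = 0.128, 0.0458 m / 0.5 = 0.0916, 0.524 rad / 2 = 0.262.

jog_arm --steps '[{"pos": [-0.028, 0.002, 0.0248], "r": [-0.0005, 0.0655, 0.0015]}, {"pos": [-0.0508, 0.002, 0.0558], "r": [-0.0008, 0.131, 0.0015]}, {"pos": [-0.0686, 0.002, 0.0916], "r": [-0.001, 0.1965, 0.0015]}, {"pos": [-0.0832, 0.002, 0.128], "r": [-0.001, 0.262, 0.0015]}, {"pos": [-0.0832, 0.002, 0.128], "r": [-0.001, 0.262, 0.0015]}]'

```text
clock: 7.1
tcp_pos: [0.6153, 0.1479, 0.164]
orientation: [0.29, -3.123, -0.004]
contact_force: [0.2, -0.5, -1.9]
grip_width: 0.0211
gripper_force: 59.2
```

jog_arm --steps '[{}, {}]'

```text
clock: 7.3
tcp_pos: [0.6118, 0.1484, 0.1653]
orientation: [-0.296, 3.127, -0.0]
contact_force: [-0.1, -0.7, -0.5]
grip_width: 0.0214
gripper_force: 59.2
```

Run:
```python
from h import *
now()
for a in((-.028,.053,0),(-.028,.0515,0)): delta(*way(*a))
p,d=eyes.grab_frame('side');cv2.imwrite('pics/s5.png',cv2.resize(p[90:220,150:310],None,fx=4,fy=4))
```

```text
nose [-0.0127  0.0001  0.0528]
tip [-0.0267  0.0001  0.0467]
back [0.0433 0.0001 0.0468]
yaw,tilt [ 1.082e+01 -1.000e-02 -1.000e-02] F [-0.1 -0.7 -0.5]
clock 7.3 d [ 0.0153 -0.0002 -0.0002] rot [-0.0001  0.0002  0.0004]
clock 7.3 d [ 0.0153 -0.0002  0.0013] rot [-0.0001  0.0002  0.0004]
```

View pics/s5.png

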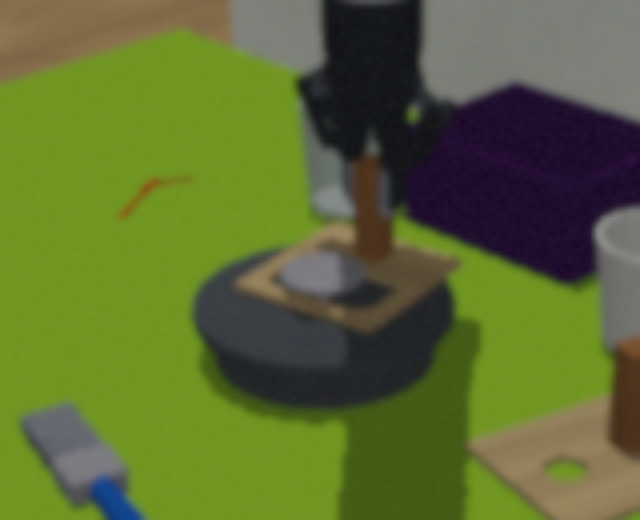

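The plate is level, with the head at (322,272) above the nose bar. Now I centre it, lower it slightly until it makes contact, then release.

In the tool's units: 0.0153 m / 0.5 = 0.0306, 0.01 m / 0.5 = 0.02.

jog_arm --steps '[{"pos": [0.01, 0, 0]}, {"pos": [0.02, 0, 0]}, {"pos": [0.0306, 0, 0]}, {"pos": [0.0306, 0, 0.002]}, {"pos": [0.0306, 0, 0.004]}]'

```text
clock: 7.85
tcp_pos: [0.5974, 0.1456, 0.1639]
orientation: [-0.296, 3.127, -0.0]
contact_force: [0.2, -0.5, -0.5]
grip_width: 0.0213
gripper_force: 59.2
```

jog_arm --steps '[{}, {}]'

```text
clock: 8.05
tcp_pos: [0.5977, 0.1456, 0.1636]
orientation: [-0.295, 3.127, 0.0]
contact_force: [-0.0, -1.3, -1.0]
grip_width: 0.0217
gripper_force: 59.2
```

```bash
python3 -c "
from h import *
now()"
```

```text
nose [-0.0271  0.0001  0.0511]
tip [-0.0411  0.0001  0.0451]
back [0.0289 0.0001 0.0451]
yaw,tilt [ 1.079e+01 -1.000e-02  1.000e-02] F [-0.  -1.3 -1. ]
```

In the tool's units: 0.0015 m / 0.5 = 0.003, 0.0008 m / 0.5 = 0.0016.

jog_arm --steps '[{"pos": [0, 0, 0.0016]}, {"pos": [0, 0, 0.003]}, {"pos": [0, 0, 0.003]}]'

```text
clock: 8.35
tcp_pos: [0.5977, 0.1458, 0.1633]
orientation: [-0.295, 3.127, -0.0]
contact_force: [-2.5, -1.9, 9.1]
grip_width: 0.0215
gripper_force: 60.6
```

jog_arm --steps '[{}, {}, {}, {}, {}]' --aperture 0.085 --grip_force 20

```text
clock: 8.85
tcp_pos: [0.5975, 0.1456, 0.1621]
orientation: [0.296, -3.128, -0.0]
contact_force: [0.4, 0.0, -0.0]
grip_width: 0.0849
gripper_force: 0.0
```

jog_arm --steps '[{}, {}]'

```text
clock: 9.05
tcp_pos: [0.5975, 0.1456, 0.1622]
orientation: [-0.296, 3.128, 0.0]
contact_force: [-0.8, -0.0, 0.2]
grip_width: 0.0851
gripper_force: 0.0
```

Contact was felt at 9 N and the gripper is open. I'll retract straight up and check.

In the tool's units: -0.17 m / 0.5 = -0.34, -0.13 m / 0.5 = -0.26.

jog_arm --steps '[{"pos": [0, 0, -0.04]}, {"pos": [0, 0, -0.1]}, {"pos": [0, 0, -0.18]}, {"pos": [0, 0, -0.26]}, {"pos": [0, 0, -0.34]}]'

```text
clock: 9.55
tcp_pos: [0.5972, 0.1456, 0.3338]
orientation: [0.296, -3.128, -0.0]
contact_force: [0.6, 0.5, -1.0]
grip_width: 0.0849
gripper_force: 0.0
```

jog_arm --steps '[{"pos": [0.06, 0, 0]}, {"pos": [0.12, 0, 0]}, {"pos": [0.18, 0, 0]}, {"pos": [0.18, 0, 0]}, {"pos": [0.18, 0, 0]}]'

```text
clock: 10.05
tcp_pos: [0.509, 0.1285, 0.3326]
orientation: [-0.295, 3.126, -0.001]
contact_force: [-0.1, -0.3, 0.9]
grip_width: 0.0846
gripper_force: 0.0
```

Run:
```python
from h import *
c=eyes.camera_info('wrist');p,d=eyes.grab_frame('wrist');W=cloud(c,d);cv2.imwrite('pics/w6.png',p)
hsv=cv2.cvtColor(p,cv2.COLOR_BGR2HSV);wood=(hsv[...,0]<27)&(hsv[...,1]>40)
P=W[wood&(W[...,2]>.042)&(W[...,2]<.06)&(np.hypot(W[...,0]-.56,W[...,1]-.14)<.12)]
print(len(P),np.median(P[:,2]),cv2.minAreaRect(P[:,:2].astype(np.float32)))
u,s,v=np.linalg.svd(P-P.mean(0),full_matrices=False);print('normal',v[2])
A=Ro.from_euler('z',10.8,degrees=True).apply([.023,0,0])+S;print('expected centre',A)
```

```text
7736 0.05043006770977966 ((0.5667962431907654, 0.13902214169502258), (0.13517537713050842, 0.12709805369377136), 10.619598388671875)
normal [-5.29819579e-03  1.79583691e-04  9.99985948e-01]
expected centre [0.56359261 0.13830977 0.        ]
```

View pics/w6.png

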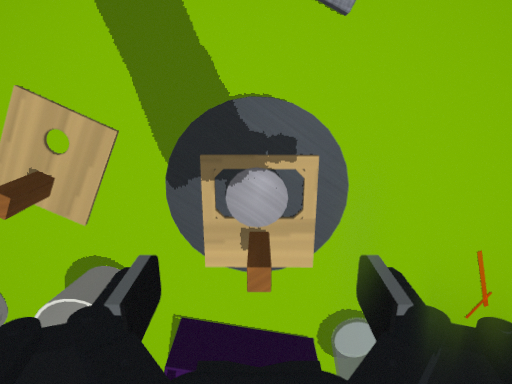

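The plate lies level on the disc (top at 0.0504). The head at (257,197) covers both bars of the eye, and the gripper is clear of everything.

```bash
python3 -c "
from bench import r, eyes, readout, hand_in
print(hand_in())"
```

```text
the job is handed in; nothing more can be done
None
```

The wide-eye armature lies level on the stand's disc with the stud in its eye and the head over both bars; the gripper has let go and is clear, the other two armatures were left alone, and the job was handed in at about 10 s.

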